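# Walk the die block round to the fence

## Task

Walk the heavy die block round clockwise (seen from above) with fingertip pushes, never lifting it: push corner A, the one nearest you, to turn it part of the way, then push the diagonally opposite corner B, on the fence side, and carry on until the red face looks squarely at the green fence with the block still well clear of it. Then push it straight up to the fence, red face flush against it and not past either end, and back off. Never let it run into the fence askew, and leave the tube, bolt and collar undisturbed.

Things in the scene. Friction and masses are not known exactly. Their poses are not given: they have to be found in the camera images.
- block: Dark steel die block, 100 mm (its x) by 120 mm (its y) by 40 mm high, about 3.6 kg, loose. Origin at the centre of its underside. Its +x side is red (a red strip also edges the top there). Starts 125 to 150 mm in front of the fence (centre), its x axis 30 to 63 degrees anticlockwise from the fence's. Friction on the bench about 0.35: a straight push takes 9 to 18 N, a corner push about half.
- red_face (a point): Centre of the block's red-painted working face, 20 mm above its underside, 50 mm from the block's centre along its +x. Pushed near the end of this or the opposite side, the block turns about a point some 25 mm beyond its centre, on the side away from the push.
- corner_a (a point): Corner A of the block: the upright edge between its unpainted back (-x) side and its +y side, at half height; at the start the corner nearest the robot. Pushing on the back side close to this corner, in the block's +x direction (at the start away and to the left), turns the block clockwise.
- corner_b (a point): Corner B of the block, diagonally opposite A: the upright edge between the red (+x) face and its -y side, at half height; at the start the corner nearest the fence. Pushing on the red face close to this corner, in the block's -x direction, turns the block clockwise.
- fence: Green angle-iron fence fixed to the bench, 300 mm long (its y), upright leg 40 mm high, 10 mm thick; its flat bolted leg lies behind. Origin at the foot of the working face, mid length; its x axis points away from the robot, square to the working face, which is the plane x = 0 of its frame (block and robot are on the -x side).
- tube: Copper-coloured upright tube offcut, 52 mm diameter, 65 mm high, loose; origin at the centre of its underside. To be left alone.
- bolt: Dark steel hex bolt standing on its head, head 42 mm across and 15 mm high, shank 24 mm diameter, 65 mm high in all, loose; origin at the centre of its underside. To be left alone.
- collar: Brass shaft collar lying flat, 60 mm diameter, 28 mm high, loose; origin at the centre of its underside. To be left alone.
Not all that is in view belongs to the job. Of the things shaped like the block, the steel one is meant.

How it is judged (in metres and radians):
On the way, in this order (a step that is already met when the one before it is completed fails the run):
1. the fingertips have pushed corner A (moved at least 8 mm) (contact force between the fingers and block above 1.5 N and horizontal distance between the grasp point and corner_a below 0.08 m and distance of corner_a from where it was at the start of the episode above 0.008 m), for 0.1 s.
2. then the fingertips have pushed corner B, the turn not being finished before (contact force between the fingers and block above 1.5 N and horizontal distance between the grasp point and corner_b below 0.08 m and distance of corner_b from where it was at the start of the episode above 0.008 m), for 0.1 s.
3. the red face looks squarely at the fence (within 6 degrees), still at least 15 mm clear of it (angle between the x axis of block and the x axis of fence, either way round below 0.105 rad and x of red_face in the frame of fence below -0.015 m), for 0.1 s.
At the end, for the whole second after the job is handed in: The block lies flat and at rest with its red face against the fence (gap under 4 mm, square within 2.3 degrees) and its whole width within the fence's length; tube, bolt and collar within 15 mm of where they stood (x of red_face in the frame of fence above -0.004 m and angle between the x axis of block and the x axis of fence, either way round below 0.04 rad and x of block in the frame of fence below -0.04 m and y of block in the frame of fence between -0.09 and 0.09 m and height (world z) of block below 0.004 m and angle between block's own z axis and vertical below 0.03 rad and linear speed of block below 0.01 m/s and distance of each of tube, bolt, collar from where it was at the start of the episode below 0.015 m); the robot touches nothing.
It fails at once if the block is lifted (more than 6 mm) or tipped (height (world z) of block above 0.006 m or angle between block's own z axis and vertical above 0.1 rad).
It fails at once if the block runs into the fence while more than 9 degrees askew (contact force between block and fence above 1 N and angle between the x axis of block and the x axis of fence, either way round above 0.16 rad).
It fails at once if the tube, bolt or collar is moved more than 15 mm or knocked over (distance of any of tube, bolt, collar from where it was at the start of the episode above 0.015 m or angle between any of tube, bolt, collar's own z axis and vertical above 0.3 rad).
It also fails if it takes over 61 s, if anything falls off the work surface, if the arm or the gripper's body presses on something with over 40 N, if the wrist force passes 120 N, or if a joint passes its speed limit or range.

## Robot

A 7-joint arm with a two-finger parallel gripper is mounted at the origin on the work surface. World frame = base frame: x ahead of the robot, y to its left, z up, the work surface at z = 0. Lengths are in mm, angles in rad, forces in N, time in s.
With the tool pointing down it reaches from about 400 to 875 mm from the base axis. Payload 4.4 kg.
Tool frame: the origin (TCP) lies on the centre line of the jaws, within the pads' length; the fingertips stand 14 mm ahead of it and the grasp point (between the pads) lies 5 mm behind it; z points along the fingers, x is the direction in which the jaws open and shut, and the axes are right-handed (so a half turn about z gives the same grasp; the last joint's range is limited). The gripper opens to 85 mm and grips with 20 to 120 N. Pads are 22 mm wide; open, the fingers measure 114 mm over their backs; the gripper's body (76 mm by 85 mm) begins 54 mm behind the grasp point. The pads swing forward as they close: fully open they stand 13 mm farther back than shut.
Start: joints at [-1.17, 0.628, 0.038, 1.517, -0.027, 0.996, -0.02], TCP at [292.5, 580.484, 245.313] pointing down, gripper open.
Joint ranges: [-3.06, 3.06], [-0.37, 2.12], [-1.25, 1.32], [0.18, 2.47], [-1.1, 4.24], [0.23, 1.98], [-2.94, 2.94]. Speed limits (rad/s): [2.57, 2.57, 3.14, 3.14, 3.14, 3.14, 3.14].

## Interface

Orientations are given as [roll, pitch, yaw] about the fixed x, y, z axes, in that order (R = Rz(yaw) Ry(pitch) Rx(roll)).
In Python, from cell import ctrl gives the robot as it stands.
- The arm moves only by the tool send_rows, never from a script. Its argument "commands" is a list of rows, each a list of 5 numbers: the finger opening in mm, from 0 to 85.4, then the shift along the tool's x, y, z in mm, then the turn about the tool's z in degrees. In form: [[grip, x, y, z, roll], ...]. A call has 1 to 5 rows; each row is the pose to reach, as a shift and turn from the pose measured when the call began, along the tool's axes at that moment; what a row does not reach only later rows make up. A row lasts 1/10 s, in which the tool goes at most 50 mm and 8.59 degrees, less where a joint would pass 70% of its speed; a pose out of reach is approached as far as the arm can. A call with a gripper value outside its range is refused whole. The fingers move at their own pace and stop on an object; the grip force is fixed at half the most. Time passes only in rows, so rows that repeat a pose let the fingers close. It gives the time, the measured TCP pose, the force and the opening at its end, in the units of the state.
- ctrl.read_state(): the state, without advancing time (a new reading comes with each control period).
- ctrl.get_image(name): name is "scene" or "top" or "wrist"; returns the picture (400x640x3 uint8, red, green, blue); there is no depth.
- ctrl.camera_params(name): a dict with "fx", "fy", "cx", "cy" (pixels), "cam_to_world" (4x4, takes a point from camera to world coordinates). Camera axes: x right, y down, z forward; pixel columns grow to the right and rows downward; lengths in mm; the calibration is good to about 2 mm. A picture is of the moment at which its call begins: read the wrist's pose just before it. camera_params takes no time and is no camera call; for the wrist camera it gives the pose at the moment of the call.
- ctrl.finish_job(): hands the job in, once; it reports no verdict.
The state is a dict: "clock": time; "qpos": joint angles; "qd": joint speeds; "tau": joint torques, N m; "eef_pos": TCP position; "tool_rot": TCP orientation; "force": force on the tool from outside, world axes, zero at the start; "torque": the same for the moment, N m; "width": finger opening in mm.
Only numpy, scipy, OpenCV 4.12 (cv2) and the standard library are available. Lean on these libraries where they do the work, as an engineer would, in place of code of your own. Each camera call takes 0.05 s, during which the arm holds its last target.

## Working session

There is one attempt and no reset: what is moved stays moved. The work goes in short steps, Python scripts to look and compute and a tool call to move; the robot and the scene stay as the last step left them, time stands still between calls to the robot, and variables do not carry over. Pictures are saved under pics/ and viewed, and the job is handed in when it is done.

Besides the shell and the picture viewer there is one more tool, called after ">>>" by a JSON object that holds its "fn" and its "kwargs". send_rows: Moves the arm, as the interface text tells. Its arguments: {"type":"object","properties":{"commands":{"type":"array"}},"required":["commands"]}

```bash
mkdir -p pics; ls; python3 - <<'E'
from cell import ctrl
import cv2,json
s=ctrl.read_state();print({k:s[k] for k in('clock','eef_pos','tool_rot','force','width')})
for n in("scene","top"):
    im=ctrl.get_image(n);cv2.imwrite(f"pics/{n}0.png",im[:,:,::-1]);p=ctrl.camera_params(n);print(n,p)
E
```

```text
pics
{'clock': 0.0, 'eef_pos': array([292.22738586, 579.93580812, 244.38648735]), 'tool_rot': array([3.14158481e+00, 1.89494123e-03, 1.10396035e+00]), 'force': array([ 0.51504292,  0.51948612, -0.17984283]), 'width': 85.19800627980439}
scene {'fx': 510.0253553778099, 'fy': 510.0253553778099, 'cx': 321.589456955851, 'cy': 200.86802544873666, 'cam_to_world': array([[ 8.29937509e-01,  3.33053170e-01, -4.47525772e-01,
         1.11571705e+03],
       [ 5.57586451e-01, -5.20204669e-01,  6.46903742e-01,
        -7.73453010e+02],
       [-1.73516538e-02, -7.86423987e-01, -6.17443303e-01,
         7.82646473e+02],
       [ 0.00000000e+00,  0.00000000e+00,  0.00000000e+00,
         1.00000000e+00]])}
top {'fx': 390.52362890409364, 'fy': 390.52362890409364, 'cx': 314.71434994759096, 'cy': 205.0705962407817, 'cam_to_world': array([[ 1.23001733e-01, -9.57383377e-01,  2.61319044e-01,
         3.72782722e+02],
       [-9.92405401e-01, -1.18276837e-01,  3.37951151e-02,
         5.85556106e+00],
       [-1.44689142e-03, -2.63491289e-01, -9.64660690e-01,
         8.29437346e+02],
       [ 0.00000000e+00,  0.00000000e+00,  0.00000000e+00,
         1.00000000e+00]])}
```

View pics/scene0.png

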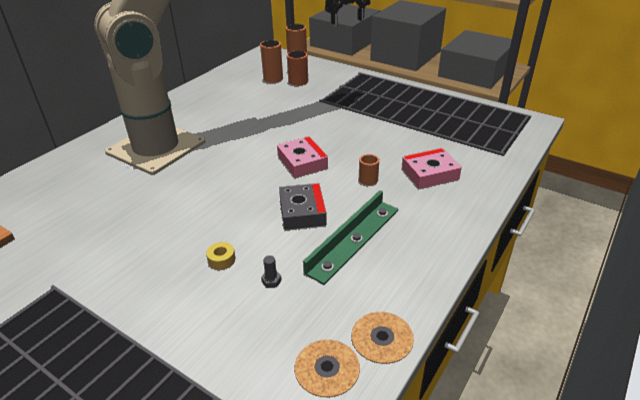

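View pics/top0.png

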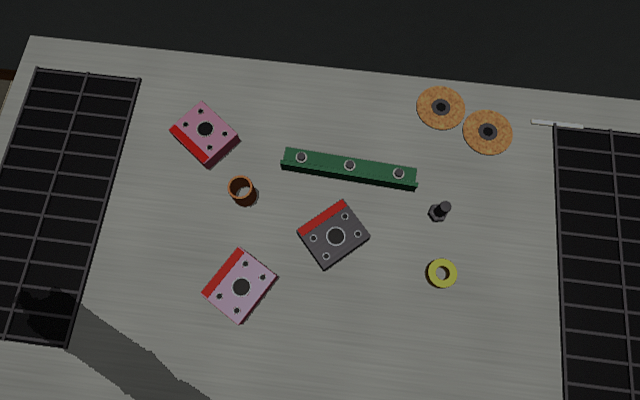

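The top view shows three blocks of the right shape: dark steel at (334,235), pink at (204,134) and pink at (240,285). I choose the steel one. The fence is at about (349,168), the tube at (242,190), the bolt at (438,211) and the collar at (441,273).

```bash
cat > h.py <<'E'
import numpy as np,cv2
from cell import ctrl
def ray(P,uv,z):
    T=P['cam_to_world'];uv=np.atleast_2d(uv).astype(float)
    d=np.c_[(uv[:,0]-P['cx'])/P['fx'],(uv[:,1]-P['cy'])/P['fy'],np.ones(len(uv))]@T[:3,:3].T
    o=T[:3,3];return o+d*((z-o[2])/d[:,2])[:,None]
def proj(P,X):
    T=P['cam_to_world'];c=(np.atleast_2d(X)-T[:3,3])@T[:3,:3]
    return np.c_[P['fx']*c[:,0]/c[:,2]+P['cx'],P['fy']*c[:,1]/c[:,2]+P['cy']]
E
python3 - <<'E'
import cv2
im=cv2.imread('pics/top0.png');cv2.imwrite('pics/crop_top.png',cv2.resize(im[140:280,270:470],None,fx=4,fy=4,interpolation=cv2.INTER_NEAREST))
im=cv2.imread('pics/scene0.png');cv2.imwrite('pics/crop_sc.png',cv2.resize(im[170:300,260:420],None,fx=4,fy=4,interpolation=cv2.INTER_NEAREST))
E
```

```text
(no output)
```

View pics/crop_top.png

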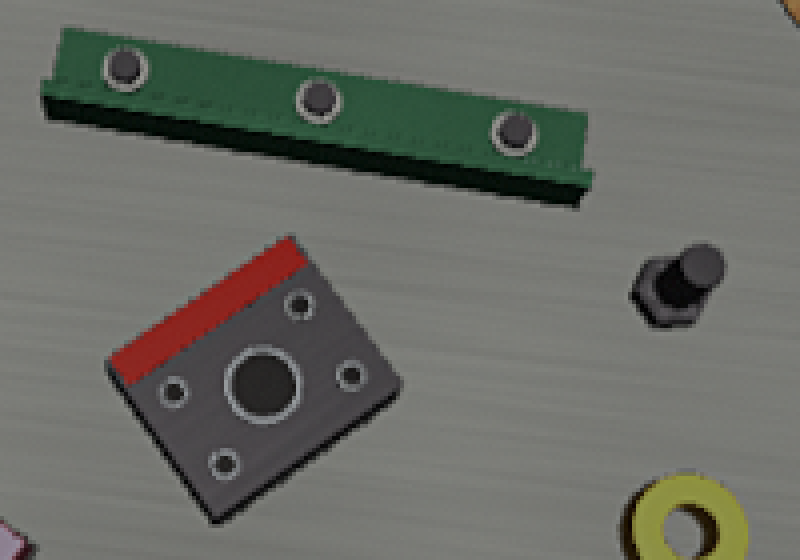

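View pics/crop_sc.png

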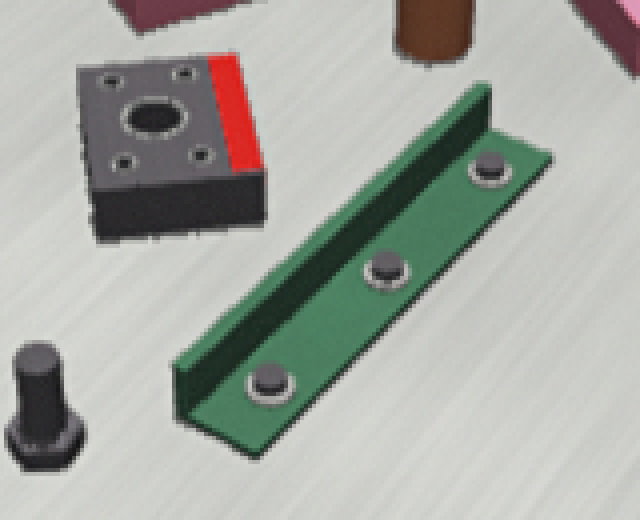

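```bash
cat >> h.py <<'E'
def lines(pts_mask_contour,approx):
    pass
def blockpose(P,im,roi):
    """top-face corners by mask+polygon with refined edges; returns centre, yaw, sizes"""
    x0,y0,x1,y1=roi;c=im[y0:y1,x0:x1].astype(int)
    r,g,b=c[...,0],c[...,1],c[...,2]
    red=(r>110)&(g<70)&(b<70)
    grey=(c.max(2)-c.min(2)<25)&(c.max(2)>62)&(c.max(2)<GMAX)
    m=(red|grey).astype(np.uint8)
    m=cv2.morphologyEx(m,cv2.MORPH_OPEN,np.ones((3,3),np.uint8))
    n,l,st,_=cv2.connectedComponentsWithStats(m);k=l[red][l[red]>0];k=np.bincount(k).argmax()
    m=(l==k).astype(np.uint8)
    cs,_=cv2.findContours(m,cv2.RETR_EXTERNAL,cv2.CHAIN_APPROX_NONE)
    ct=max(cs,key=cv2.contourArea)[:,0,:]+[x0,y0]
    W=ray(P,ct,40.)[:,:2].astype(np.float32)
    ry,rx=np.nonzero(red&(m>0));Wr=ray(P,np.c_[rx+x0,ry+y0],40.)[:,:2]
    box=cv2.minAreaRect(W);return box,cv2.minAreaRect(Wr.astype(np.float32)),W,m
GMAX=105
E
python3 - <<'E'
from h import *
import h
for n,roi in(("top",(280,190,390,280)),("scene",(265,170,340,235))):
    im=cv2.imread(f'pics/{n}0.png')[:,:,::-1];P=ctrl.camera_params(n)
    print(n,im[238,300] if n=='top' else im[200,285], 'bench',im[270,300])
    b,r,W,m=blockpose(P,im,roi);print(b,'\nred',r, m.sum());print(cv2.boxPoints(b).round(1).tolist(),cv2.boxPoints(r).round(1).tolist())
    cv2.imwrite(f'pics/m_{n}.png',cv2.resize(m*255,None,fx=4,fy=4,interpolation=0))
# manual points
P=ctrl.camera_params('top');o=np.array([270,140])
q=np.array([[292,237],[108,365],[213,518],[400,380]])/4+o-.4
X=ray(P,q,40);print('corners B,red+y,A,back-y',X.round(1).tolist(),np.linalg.norm(np.diff(X,axis=0),axis=1))
f=ray(P,np.array([[42,95],[590,187]])/4+o-.4,40);print('fence',f.round(1).tolist(),np.linalg.norm(f[0]-f[1]))
P=ctrl.camera_params('scene');o=np.array([260,170])
q=np.array([[264,170],[237,55],[79,68],[96,190]])/4+o-.4
X=ray(P,q,40);print('scene',X.round(1).tolist(),np.linalg.norm(np.diff(X,axis=0),axis=1))
f=ray(P,np.array([[472,85],[172,362]])/4+o-.4,40);print('fence',f.round(1).tolist(),np.linalg.norm(f[0]-f[1]))
E
```

```text
top [52 53 51] bench [118 119 115]
((533.966552734375, -11.372596740722656), (98.04803466796875, 119.32170104980469), 42.281089782714844) 
red ((562.801025390625, 16.139568328857422), (18.401702880859375, 113.6669692993164), 42.117881774902344) 2144
[[457.6000061035156, -0.20000000298023224], [537.7999877929688, -88.5], [610.4000244140625, -22.5], [530.0999755859375, 65.69999694824219]] [[517.9000244140625, 52.099998474121094], [594.0999755859375, -32.20000076293945], [607.7000122070312, -19.799999237060547], [531.5, 64.5]]
scene [97 95 99] bench [210 210 205]
((534.3145141601562, -19.032691955566406), (99.61632537841797, 115.97477722167969), 42.56735610961914) 
red ((561.9485473632812, 11.798332214355469), (17.379257202148438, 107.90780639648438), 41.98583984375) 863
[[458.3999938964844, -10.0], [536.9000244140625, -95.4000015258789], [610.2000122070312, -28.0], [531.7999877929688, 57.400001525878906]] [[519.4000244140625, 46.099998474121094], [591.5999755859375, -34.099998474121094], [604.5, -22.5], [532.2999877929688, 57.70000076293945]]
corners B,red+y,A,back-y [[607.3, -23.1, 40.0], [527.5, 63.8, 40.0], [456.5, 0.9, 40.0], [538.1, -86.0, 40.0]] [117.93854985  94.75550427 119.23938491]
fence [[670.1, 119.2, 40.0], [654.2, -177.1, 40.0]] 296.6843931123595
scene [[608.5, -25.0, 40.0], [532.7, 59.1, 40.0], [458.6, -4.2, 40.0], [538.0, -91.5, 40.0]] [113.16714381  97.44493903 117.98242864]
fence [[669.4, 109.9, 40.0], [654.5, -180.1, 40.0]] 290.4710558586151
```

```bash
cat >> h.py <<'E'
from scipy.spatial.transform import Rotation as Ro
def rel(target,yawdeg,verbose=True):
    s=ctrl.read_state();R=Ro.from_euler('xyz',s['tool_rot']).as_matrix()
    d=R.T@(np.array(target)-s['eef_pos'])
    yaw=np.degrees(np.arctan2(R[1,0],R[0,0]));dy=(yawdeg-yaw+180)%360-180
    print('pos',s['eef_pos'].round(1),'yaw',round(yaw,2),'clock',round(s['clock'],2),'F',s['force'].round(1),'q7',s['qpos'][6].round(2))
    print('shift',d.round(1),'turn about tool z',round(-dy,1))
E
python3 - <<'E'
from h import *
top=cv2.imread('pics/top0.png')[:,:,::-1];sc=cv2.imread('pics/scene0.png')[:,:,::-1]
P=ctrl.camera_params('top');Q=ctrl.camera_params('scene')
print('tube top',ray(P,[[239,185]],65),ray(Q,[[370,159]],65))
print('bolt top',ray(P,[[445,207]],65),ray(Q,[[269.5,259]],65))
print('collar',ray(P,[[442,272.5]],28),ray(Q,[[221,251]],28))
rel([425,-10,200],-48)
E
```

```text
tube top [[603.25870489 192.60010074  65.        ]] [[603.11833753 187.49254837  65.        ]]
bolt top [[ 608.19738314 -229.75587591   65.        ]] [[ 612.74118346 -233.50405923   65.        ]]
collar [[ 480.71447436 -240.04678327   28.        ]] [[ 484.25582032 -243.15185737   28.        ]]
pos [292.3 580.  244.5] yaw 63.25 clock 0.1 F [-0.5  0.8  0.1] q7 -0.02
shift [-467.1  384.1   45.3] turn about tool z 111.3
```

>>> {"fn": "send_rows", "kwargs": {"commands": [[0,-36,30,0,8],[0,-72,60,0,16],[0,-108,90,0,24],[0,-144,120,0,32],[0,-180,150,0,40]]}}

```text
clock: 0.6
eef_pos: [345.2, 349.7, 244.6]
tool_rot: [3.14, 0.002, 0.4]
force: [1.7, -0.1, 0.0]
width: 11.8
```

```bash
python3 -c "
from h import *
rel([425,-10,200],-48)"
```

```text
pos [345.2 349.7 244.6] yaw 22.93 clock 0.6 F [ 1.7 -0.1  0. ] q7 -0.31
shift [-66.6 362.3  45.2] turn about tool z 70.9
```

>>> {"fn": "send_rows", "kwargs": {"commands": [[0,-8,40,5,8],[0,-16,85,10,16],[0,-24,130,15,24],[0,-32,175,20,32],[0,-40,215,25,40]]}}

```text
clock: 1.1
eef_pos: [392.2, 134.0, 219.9]
tool_rot: [3.14, 0.0, -0.304]
force: [-0.4, 0.3, 0.0]
width: -0.3
```

```bash
python3 -c "
from h import *
rel([425,-10,200],-48)"
```

```text
pos [392.2 134.  219.9] yaw -17.43 clock 1.1 F [-0.4  0.3  0. ] q7 -0.41
shift [ 74.4 127.5  20.1] turn about tool z 30.6
```

>>> {"fn": "send_rows", "kwargs": {"commands": [[0,19,32,5,8],[0,37,64,10,16],[0,56,96,15,24],[0,74,127,20,30.6],[0,74,127,20,30.6]]}}

```text
clock: 1.6
eef_pos: [425.4, -14.3, 200.0]
tool_rot: [3.138, -0.004, -0.848]
force: [0.2, 0.2, 0.4]
width: -0.3
```

```bash
python3 -c "
from h import *
rel([425,-10,200],-48)
im=ctrl.get_image('wrist');cv2.imwrite('pics/w1.png',im[:,:,::-1]);print(ctrl.camera_params('wrist'))"
```

```text
pos [425.4 -14.3 200. ] yaw -48.59 clock 1.6 F [0.2 0.2 0.4] q7 -0.44
shift [-3.5 -2.5 -0.1] turn about tool z -0.6
{'fx': 322.0705088631508, 'fy': 322.0705088631508, 'cx': 327.8373648382075, 'cy': 199.030645247164, 'cam_to_world': array([[ 6.64976163e-01, -7.08167101e-01, -2.37288978e-01,
         4.86282030e+02],
       [-7.46863973e-01, -6.30115595e-01, -2.12481866e-01,
         4.32403810e+01],
       [ 9.53181535e-04,  3.18517965e-01, -9.47916345e-01,
         3.29411791e+02],
       [ 0.00000000e+00,  0.00000000e+00,  0.00000000e+00,
         1.00000000e+00]])}
```

View pics/w1.png

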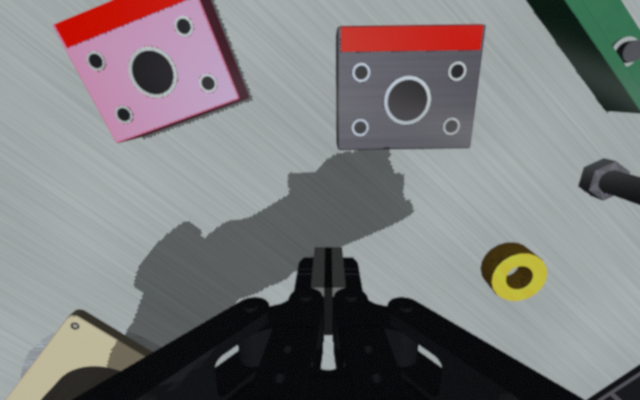

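The wrist view shows the steel block squarely above the closed fingertips (329,270). Its top corners are at about (338,26), (485,25), (470,148) and (338,149), with A at (338,149).

```bash
python3 -c "
from h import *
P=ctrl.camera_params('wrist')
X=ray(P,[[339,26],[485,25],[471,148],[338.5,149]],40);print(X.round(1).tolist(),np.linalg.norm(np.diff(X,axis=0),axis=1),X.mean(0))
d=X[3]-X[2];print(np.degrees(np.arctan2(-d[0],d[1])));d=X[0]-X[1];print(np.degrees(np.arctan2(-d[0],d[1])))
rel([440,-37,60],-48)
"
```

```text
[[529.3, 69.1, 40.0], [607.7, -17.9, 40.0], [535.7, -85.7, 40.0], [455.7, 2.8, 40.0]] [117.18232692  98.92268387 119.30510069] [532.1198059   -7.90764795  40.        ]
42.104705015623196
42.040528391927936
pos [424.7 -11.6 199.9] yaw -48.3 clock 1.65 F [ 0.9  0.8 -0.2] q7 -0.44
shift [ 28.9   5.1 139.9] turn about tool z -0.3
```

>>> {"fn": "send_rows", "kwargs": {"commands": [[0,15,3,45,0],[0,29,5,90,0],[0,29,5,135,0],[0,29,5,174,0],[0,29,5,176,0]]}}

```text
clock: 2.15
eef_pos: [438.8, -35.6, 21.6]
tool_rot: [3.137, 0.002, -0.841]
force: [1.4, 0.4, 0.1]
width: 0.4
```

```bash
python3 -c "
from h import *
rel([440,-37,24],-48)
for n in('wrist',):
  im=ctrl.get_image(n);cv2.imwrite('pics/w2.png',im[:,:,::-1])"
```

```text
pos [438.8 -35.6  21.6] yaw -48.18 clock 2.15 F [1.4 0.4 0.1] q7 0.18
shift [ 1.8  0.  -2.4] turn about tool z -0.2
```

View pics/w2.png

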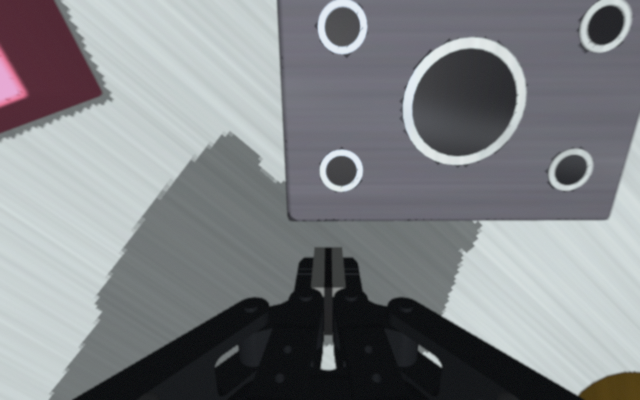

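>>> {"fn": "send_rows", "kwargs": {"commands": [[0,0,-8,0,0],[0,0,-16,0,0],[0,0,-22,0,0],[0,0,-28,0,0],[0,0,-34,0,0]]}}

```text
clock: 2.7
eef_pos: [460.2, -13.8, 21.1]
tool_rot: [3.131, 0.005, -0.841]
force: [-11.0, -4.5, 5.1]
width: -0.2
```

```bash
python3 -c "
from h import *
rel([440,-37,24],-48)
for n in('wrist',):
  im=ctrl.get_image(n);cv2.imwrite('pics/w3.png',im[:,:,::-1])"
```

```text
pos [460.2 -13.8  21.1] yaw -48.19 clock 2.7 F [-11.   -4.5   5.1] q7 0.09
shift [ 3.8 30.5 -2.6] turn about tool z -0.2
```

View pics/w3.png

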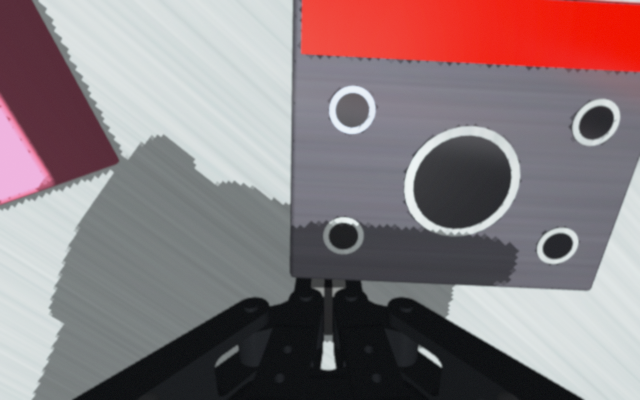

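The fingertips are now touching the block's back face near A, and the block has begun to turn.

>>> {"fn": "send_rows", "kwargs": {"commands": [[0,0,-5,0,3],[0,0,-10,0,6],[0,0,-15,0,9],[0,0,-20,0,12],[0,0,-24,0,15]]}}

```text
clock: 3.25
eef_pos: [474.6, 4.3, 21.0]
tool_rot: [3.125, 0.008, -1.103]
force: [-11.1, -1.1, 3.6]
width: -0.0
```

```bash
python3 -c "
from h import *
rel([440,-37,24],-48)
for n in('wrist','top'):
  im=ctrl.get_image(n);cv2.imwrite('pics/%s4.png'%n,im[:,:,::-1])"
```

```text
pos [474.6   4.3  21. ] yaw -63.2 clock 3.25 F [-11.1  -1.1   3.6] q7 -0.17
shift [21.3 49.5 -2.3] turn about tool z -15.2
```

View pics/wrist4.png

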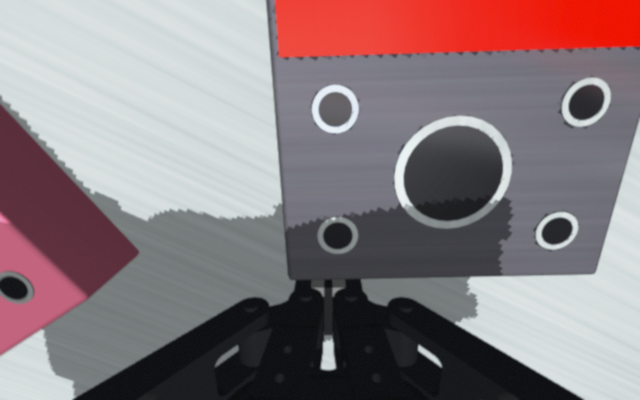

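View pics/top4.png

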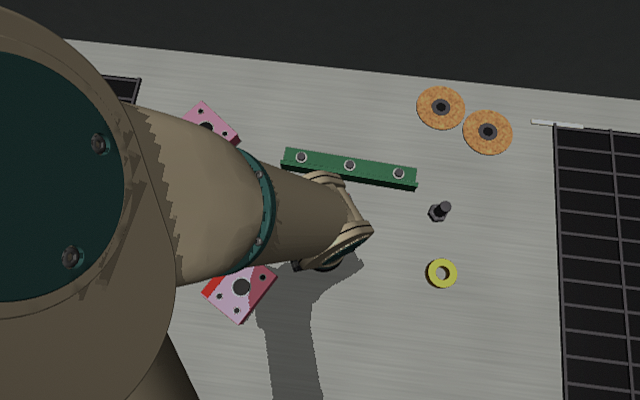

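>>> {"fn": "send_rows", "kwargs": {"commands": [[0,0,-5,0,3],[0,0,-10,0,6],[0,0,-15,0,9],[0,0,-17,0,10]]}}

```text
clock: 3.75
eef_pos: [486.5, 14.7, 20.8]
tool_rot: [3.119, 0.01, -1.275]
force: [-9.4, 0.5, 3.5]
width: 0.1
```

```bash
python3 -c "
from h import *
rel([440,-37,24],-48)
for n in('wrist','scene'):
  im=ctrl.get_image(n);cv2.imwrite('pics/%s5.png'%n,im[:,:,::-1])"
```

```text
pos [486.5  14.7  20.8] yaw -73.03 clock 3.75 F [-9.4  0.5  3.5] q7 -0.36
shift [35.8 59.6 -2.2] turn about tool z -25.0
```

View pics/wrist5.png

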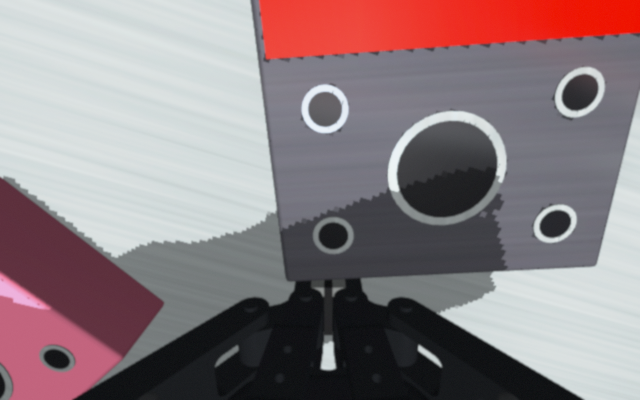

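View pics/scene5.png

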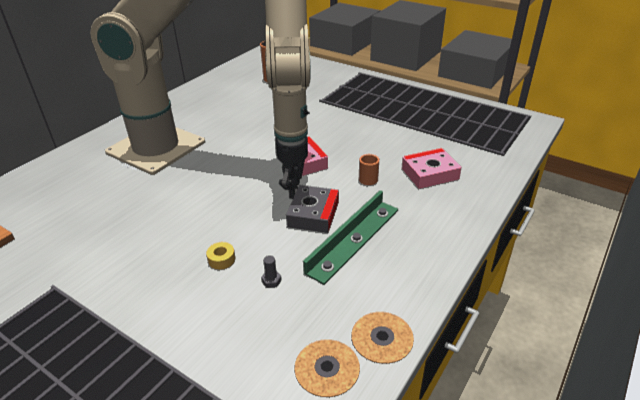

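>>> {"fn": "send_rows", "kwargs": {"commands": [[0,0,12,0,0],[0,0,20,-20,0],[0,0,35,-70,0],[0,0,45,-115,0],[0,0,45,-160,0]]}}

```text
clock: 4.35
eef_pos: [445.8, 1.0, 184.2]
tool_rot: [3.119, 0.01, -1.275]
force: [2.1, 0.9, -1.0]
width: -0.4
```

>>> {"fn": "send_rows", "kwargs": {"commands": [[0,0,0,-20,0],[0,0,0,-20,0]]}}

```text
clock: 4.55
eef_pos: [448.3, 1.4, 207.7]
tool_rot: [3.126, 0.009, -1.274]
force: [0.7, 0.7, -0.6]
width: -0.1
```

```bash
python3 -c "
from h import *
rel([440,-37,24],-48)
P=ctrl.camera_params('wrist')
np.save('P6.npy',P)
for n in('wrist','top'):
  im=ctrl.get_image(n);cv2.imwrite('pics/%s6.png'%n,im[:,:,::-1])"
```

```text
pos [448.3   1.4 207.7] yaw -72.97 clock 4.55 F [ 0.7  0.7 -0.6] q7 -0.64
shift [ 36.   16.3 183.6] turn about tool z -25.0
```

View pics/wrist6.png

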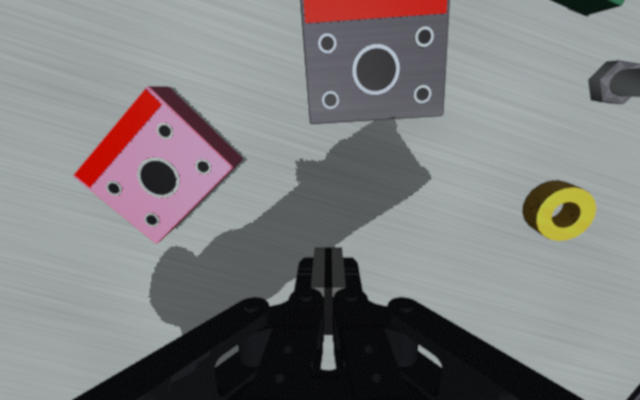

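View pics/top6.png

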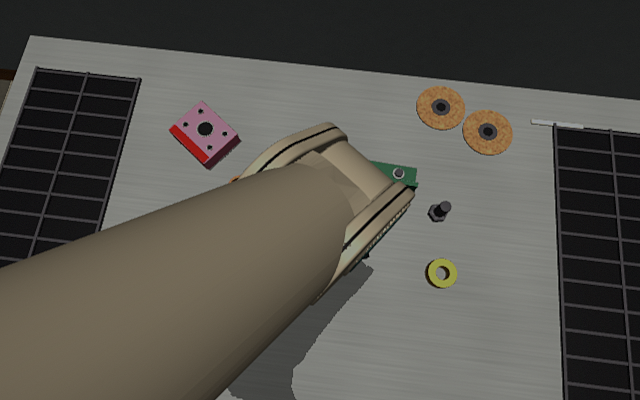

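```bash
python3 -c "
from h import *
P=np.load('P6.npy',allow_pickle=True).item()
X=ray(P,[[310,123.5],[443,115.5]],40);print(X.round(1).tolist(),np.linalg.norm(X[0]-X[1]))
d=X[0]-X[1];a=np.arctan2(-d[0],d[1]);print(np.degrees(a));ex=np.array([np.cos(a),np.sin(a)]);ey=np.array([-ex[1],ex[0]])
c=X.mean(0)[:2]+50*ex;B=c+50*ex-60*ey;print('c',c,'B',B)
th=np.radians(-3.07);f=np.array([np.cos(th),np.sin(th)]);print('clear B',(np.array([662,-32])-B)@f)
# start pos beside B, finger centre 11+13 ahead of face, 15 in from corner
p=B+15*ey+23*ex;print('start',p,'clear',(np.array([662,-32])-p)@f)
rel([p[0],p[1],120],np.degrees(a)-90)
"
```

```text
[[493.0, 33.9, 40.0], [534.5, -77.4, 40.0]] 118.793214438504
20.438922481892593
c [560.62186002  -4.27395822] B [628.42663017 -43.03622266]
clear B 32.93413133582611
start [644.7405344  -20.94874818] clear 17.826556208000003
pos [446.5   1.9 204.8] yaw -72.95 clock 4.65 F [-0.3  0.5  0.4] q7 -0.63
shift [  80.9 -184.6   80. ] turn about tool z -3.4
```

```bash
python3 -c "
from h import *
rel([644,-22,160],-93)
"
```

```text
pos [446.5   1.9 204.8] yaw -72.95 clock 4.65 F [-0.3  0.5  0.4] q7 -0.63
shift [  81.3 -182.7   40. ] turn about tool z 20.0
```

>>> {"fn": "send_rows", "kwargs": {"commands": [[0,20,-45,10,5],[0,41,-91,20,10],[0,61,-137,30,15],[0,81,-183,40,20],[0,81,-183,40,20]]}}

```text
clock: 5.15
eef_pos: [647.5, -21.8, 155.3]
tool_rot: [3.116, 0.0, -1.621]
force: [-0.9, -0.2, -0.5]
width: -0.2
```

```bash
python3 -c "
from h import *
rel([644,-22,22],-93)
np.save('P7.npy',ctrl.camera_params('wrist'))
for n in('wrist',):
  im=ctrl.get_image(n);cv2.imwrite('pics/%s7.png'%n,im[:,:,::-1])"
```

```text
pos [647.5 -21.8 155.3] yaw -92.89 clock 5.15 F [-0.9 -0.2 -0.5] q7 -0.97
shift [4.000e-01 1.000e-01 1.333e+02] turn about tool z 0.1
```

View pics/wrist7.png

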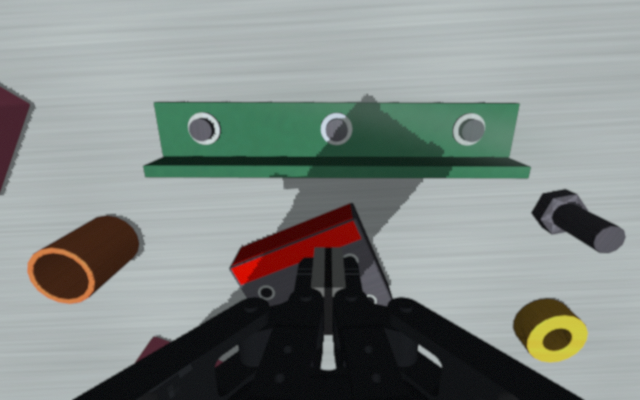

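```bash
python3 -c "
from h import *
im=cv2.imread('pics/wrist7.png');cv2.imwrite('pics/c7.png',cv2.resize(im[140:300,220:400],None,fx=4,fy=4,interpolation=0))
P=np.load('P7.npy',allow_pickle=True).item()
X=ray(P,[[144,177],[530,179]],40);print('fence top front',X.round(1).tolist(),np.linalg.norm(X[0]-X[1]))
X=ray(P,[[232,268],[356,221]],40);print('red top edge',X.round(1).tolist(),np.linalg.norm(X[0]-X[1]))
X=ray(P,[[353,205]],0);print('B foot',X.round(1).tolist())
"
```

```text
fence top front [[670.4, 121.9, 40.0], [653.5, -180.1, 40.0]] 302.50461682076946
red top edge [[585.3, 65.6, 40.0], [624.4, -43.1, 40.0]] 115.511591671751
B foot [[623.2, -43.5, 0.0]]
```

View pics/c7.png

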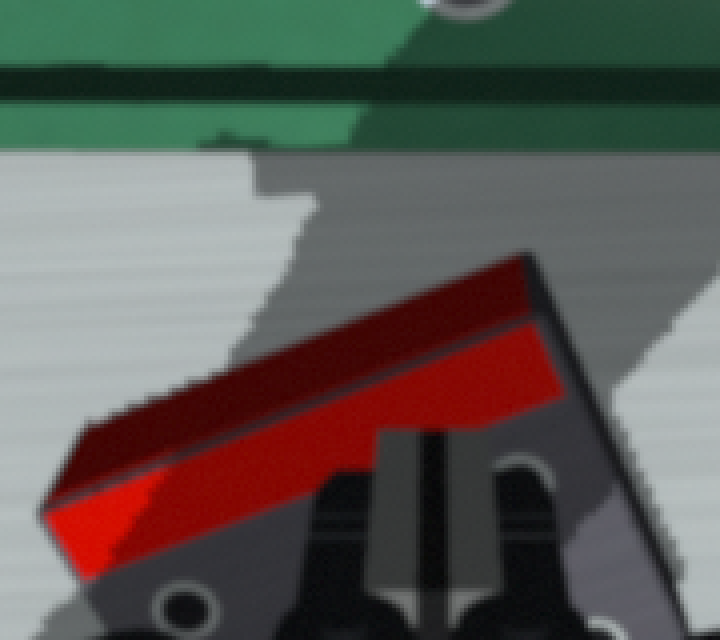

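>>> {"fn": "send_rows", "kwargs": {"commands": [[0,0,1,30,0],[0,0,1,60,0],[0,0,1,80,0],[0,0,1,80,0]]}}

```text
clock: 5.6
eef_pos: [638.2, -20.8, 72.7]
tool_rot: [3.106, 0.002, -1.622]
force: [-0.2, -0.0, 0.6]
width: -0.2
```

```bash
python3 -c "
from h import *
rel([644,-22,22],-93)
for n in('wrist','scene'):
  im=ctrl.get_image(n);cv2.imwrite('pics/%s8.png'%n,im[:,:,::-1])"
```

```text
pos [638.2 -20.8  72.7] yaw -92.91 clock 5.6 F [-0.2 -0.   0.6] q7 -0.9
shift [ 1.  -7.7 50.5] turn about tool z 0.1
```

View pics/wrist8.png

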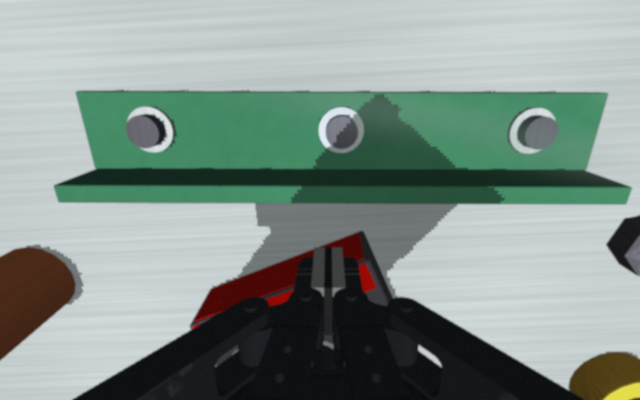

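>>> {"fn": "send_rows", "kwargs": {"commands": [[0,1,-7,5,0],[0,1,-8,25,0],[0,1,-8,40,0],[0,1,-8,50,0],[0,1,-8,50,0]]}}

```text
clock: 6.2
eef_pos: [646.0, -22.8, 23.7]
tool_rot: [3.109, 0.001, -1.622]
force: [-0.4, -0.0, -0.1]
width: -0.0
```

```bash
python3 -c "
from h import *
rel([644,-22,22],-93)
for n in('wrist',):
  im=ctrl.get_image(n);cv2.imwrite('pics/%s9.png'%n,im[:,:,::-1])"
```

```text
pos [646.  -22.8  23.7] yaw -92.91 clock 6.2 F [-0.4 -0.  -0.1] q7 -0.87
shift [-0.7  2.   1.7] turn about tool z 0.1
```

View pics/wrist9.png

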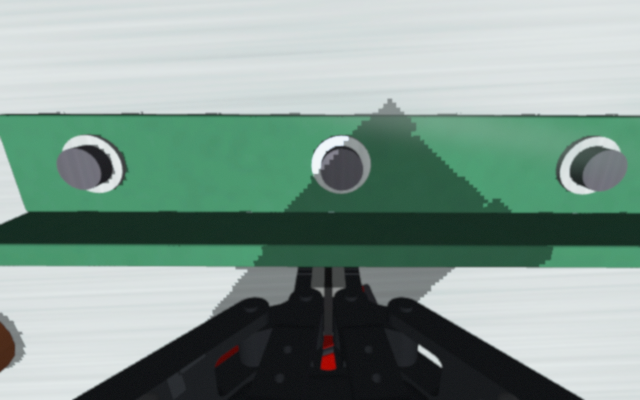

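>>> {"fn": "send_rows", "kwargs": {"commands": [[0,0,6,0,0],[0,0,11,0,0],[0,0,16,0,0],[0,0,21,0,0],[0,0,26,0,0]]}}

```text
clock: 6.75
eef_pos: [625.6, -22.2, 27.5]
tool_rot: [3.122, -0.001, -1.621]
force: [9.8, -1.9, 0.3]
width: -0.1
```

```bash
python3 -c "
from h import *
rel([644,-22,22],-93)
for n in('wrist','scene'):
  im=ctrl.get_image(n);cv2.imwrite('pics/%s10.png'%n,im[:,:,::-1])
cv2.imwrite('pics/s10c.png',cv2.resize(im[150:300,220:420,::-1],None,fx=4,fy=4))"
```

```text
pos [625.6 -22.2  27.5] yaw -92.87 clock 6.75 F [ 9.8 -1.9  0.3] q7 -0.83
shift [ -1.1 -18.4   5.1] turn about tool z 0.1
```

View pics/wrist10.png

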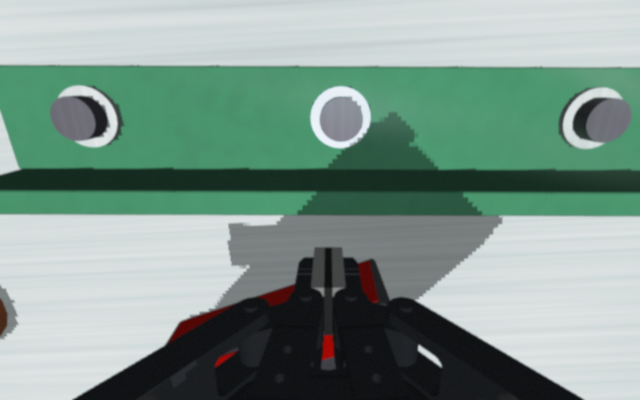

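View pics/s10c.png

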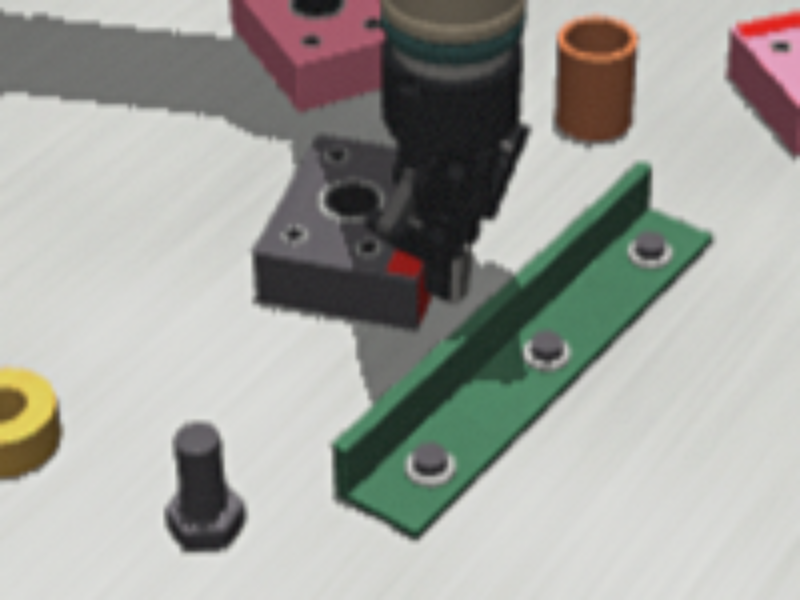

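>>> {"fn": "send_rows", "kwargs": {"commands": [[0,0,5,3,0],[0,0,10,4,0],[0,0,15,4,0],[0,0,18,4,0]]}}

```text
clock: 7.25
eef_pos: [612.1, -22.8, 26.7]
tool_rot: [3.132, -0.003, -1.621]
force: [9.8, -1.9, 1.7]
width: -0.0
```

```bash
python3 -c "
from h import *
rel([644,-22,22],-93)
for n in('wrist','scene'):
  im=ctrl.get_image(n);cv2.imwrite('pics/%s11.png'%n,im[:,:,::-1])
cv2.imwrite('pics/s11c.png',cv2.resize(im[150:300,220:420,::-1],None,fx=4,fy=4))"
```

```text
pos [612.1 -22.8  26.7] yaw -92.89 clock 7.25 F [ 9.8 -1.9  1.7] q7 -0.79
shift [ -2.5 -31.9   4.4] turn about tool z 0.1
```

View pics/wrist11.png

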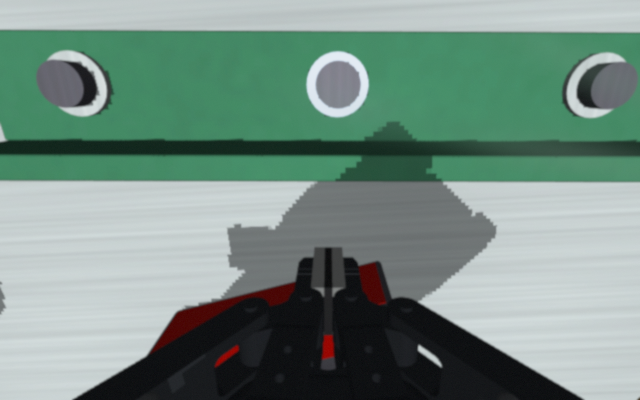

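View pics/s11c.png

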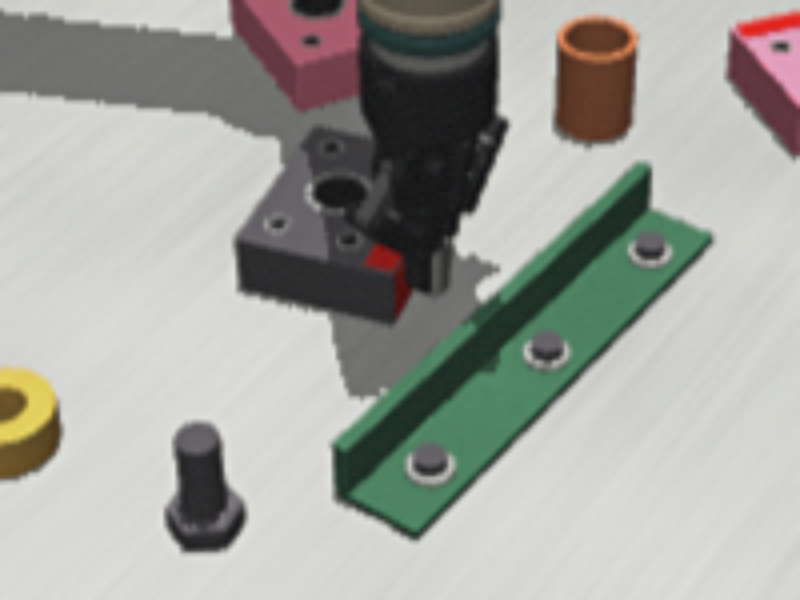

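```bash
python3 -c "
from h import *
P=ctrl.camera_params('wrist')
X=ray(P,[[178,312],[380,263]],0);d=X[0]-X[1];print(X.round(1).tolist(),np.linalg.norm(d),np.degrees(np.arctan2(-d[0],d[1]))+3.1)
"
```

```text
[[576.3, 66.7, 0.0], [602.5, -50.3, 0.0]] 119.96530406813349 15.722800215253747
```

>>> {"fn": "send_rows", "kwargs": {"commands": [[0,0,-7,2,0],[0,8,-7,4,0],[0,8,-3,4,0],[0,10,1,4,0],[0,12,5,4,0]]}}

```text
clock: 7.85
eef_pos: [608.0, -34.9, 23.0]
tool_rot: [3.136, -0.004, -1.622]
force: [7.0, -0.0, -2.8]
width: -0.2
```

>>> {"fn": "send_rows", "kwargs": {"commands": [[0,2,5,0,0],[0,4,9,0,0],[0,6,12,0,0]]}}

```text
clock: 8.15
eef_pos: [597.3, -40.6, 23.3]
tool_rot: [3.14, -0.005, -1.622]
force: [6.2, -0.4, -2.2]
width: 0.0
```

```bash
python3 -c "
from h import *
rel([644,-22,22],-93)
np.save('P12.npy',ctrl.camera_params('wrist'))
for n in('wrist','scene'):
  im=ctrl.get_image(n);cv2.imwrite('pics/%s12.png'%n,im[:,:,::-1])"
```

```text
pos [597.3 -40.6  23.3] yaw -92.92 clock 8.15 F [ 6.2 -0.4 -2.2] q7 -0.73
shift [-21.  -45.7   1.1] turn about tool z 0.1
```

View pics/wrist12.png

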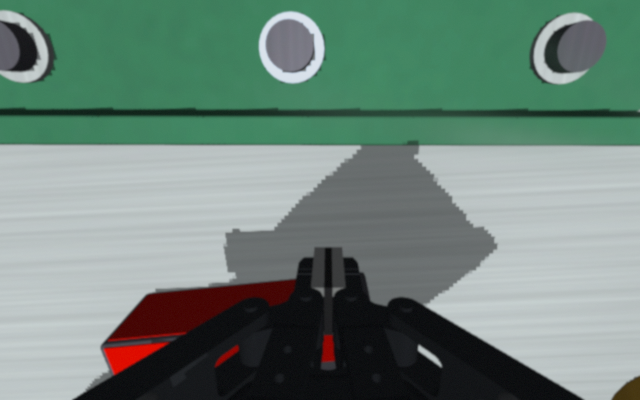

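```bash
python3 -c "
from h import *
P=np.load('P12.npy',allow_pickle=True).item()
X=ray(P,[[149,295],[296,278.5]],0);d=X[0]-X[1];print(X.round(1).tolist(),np.linalg.norm(d),np.degrees(np.arctan2(-d[0],d[1]))+3.1)
"
```

```text
[[577.3, 60.3, 0.0], [583.4, -22.0, 0.0]] 82.48786833581906 7.332477580757329
```

>>> {"fn": "send_rows", "kwargs": {"commands": [[0,2,4,0,0],[0,4,8,0,0],[0,5,9,0,0]]}}

```text
clock: 8.55
eef_pos: [587.9, -45.6, 23.4]
tool_rot: [3.14, -0.005, -1.623]
force: [5.2, 2.0, -3.2]
width: -0.2
```

```bash
python3 -c "
from h import *
rel([644,-22,22],-93)
np.save('P13.npy',ctrl.camera_params('wrist'))
for n in('wrist','scene'):
  im=ctrl.get_image(n);cv2.imwrite('pics/%s13.png'%n,im[:,:,::-1])"
```

```text
pos [587.9 -45.6  23.4] yaw -92.99 clock 8.55 F [ 5.2  2.  -3.2] q7 -0.71
shift [-26.5 -54.8   1.2] turn about tool z 0.0
```

View pics/wrist13.png

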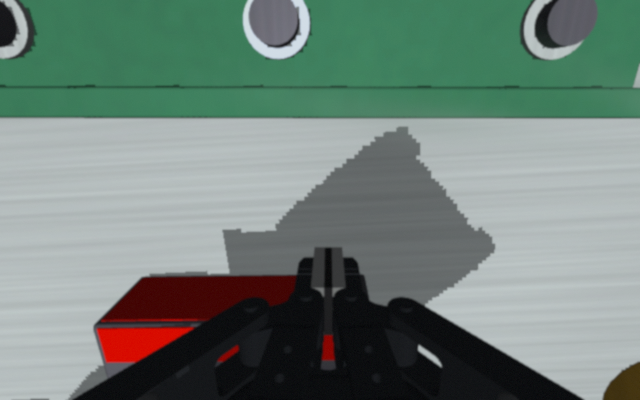

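```bash
python3 -c "
from h import *
im=cv2.imread('pics/wrist13.png');cv2.imwrite('pics/c13.png',cv2.resize(im[250:370,80:320],None,fx=3,fy=3,interpolation=0))
P=np.load('P13.npy',allow_pickle=True).item()
for q,z in(([[142,277],[296,276]],0),([[96,327],[198,322]],40),([[10,119],[630,118]],40)):
  X=ray(P,q,z);d=X[0]-X[1];print(X.round(1).tolist(),np.linalg.norm(d),np.degrees(np.arctan2(-d[0],d[1]))+3.1)
"
```

```text
[[579.6, 56.5, 0.0], [575.6, -27.1, 0.0]] 83.71571320019456 0.36368280406097986
[[580.2, 54.2, 40.0], [580.3, 10.6, 40.0]] 43.68262633498442 3.2601333366757888
[[666.7, 59.3, 40.0], [655.8, -152.2, 40.0]] 211.78556468003939 0.16755988545581868
```

View pics/c13.png

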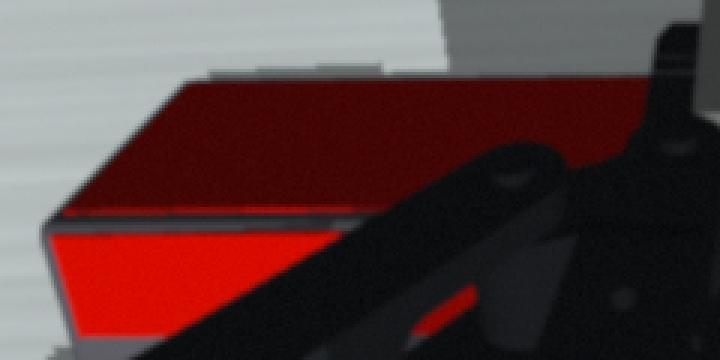

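The turn is done: the red face's foot edge (142,277)-(296,276) is parallel to the fence edge to about 0.5° and about 83 mm clear. I'll back off and go behind the block.

>>> {"fn": "send_rows", "kwargs": {"commands": [[0,0,-8,0,0],[0,0,-14,-5,0],[0,0,-14,-50,0],[0,0,-14,-100,0],[60,0,-10,-150,0]]}}

```text
clock: 9.15
eef_pos: [597.5, -45.6, 174.7]
tool_rot: [3.138, -0.006, -1.623]
force: [1.8, 0.2, 0.2]
width: 13.2
```

```bash
python3 -c "
from h import *
P=ctrl.camera_params('top');print('pink corner',ray(P,[[278,276],[240,324]],40))
rel([425,4,175],-93)"
```

```text
pink corner [[431.9441564   88.20998208  40.        ]
 [332.14554183 147.65790422  40.        ]]
pos [597.5 -45.6 174.7] yaw -93.0 clock 9.15 F [1.8 0.2 0.2] q7 -0.89
shift [-4.050e+01  1.748e+02  1.000e-01] turn about tool z 0.0
```

>>> {"fn": "send_rows", "kwargs": {"commands": [[75,-10,45,0,0],[75,-20,90,0,0],[75,-30,135,0,0],[75,-40,175,0,0],[75,-40,175,0,0]]}}

```text
clock: 9.65
eef_pos: [417.6, 5.8, 174.7]
tool_rot: [3.129, -0.002, -1.624]
force: [1.1, -0.1, -0.1]
width: 74.8
```

```bash
python3 -c "
from h import *
rel([440,4,15],-93)
np.save('P14.npy',ctrl.camera_params('wrist'))
for n in('wrist',):
  im=ctrl.get_image(n);cv2.imwrite('pics/%s14.png'%n,im[:,:,::-1])"
```

```text
pos [417.6   5.8 174.7] yaw -93.03 clock 9.65 F [ 1.1 -0.1 -0.1] q7 -0.82
shift [  0.4 -24.6 159.4] turn about tool z -0.0
```

View pics/wrist14.png

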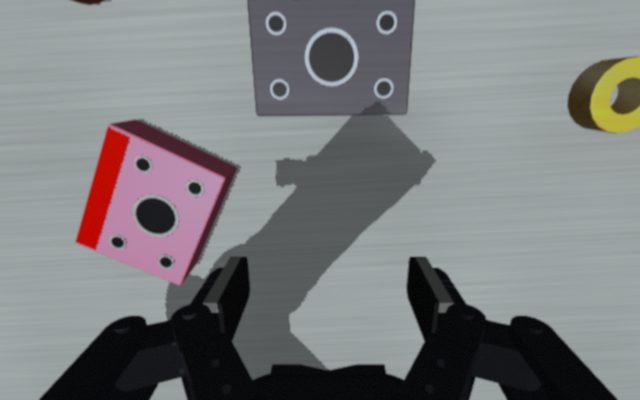

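```bash
python3 -c "
from h import *
P=np.load('P14.npy',allow_pickle=True).item()
X=ray(P,[[255.5,115],[409,114.5]],40);d=X[0]-X[1];print(X.round(1).tolist(),X.mean(0),np.linalg.norm(d),np.degrees(np.arctan2(-d[0],d[1]))+3.1)
X=ray(P,[[239,168],[222,172]],[40]);print(X)
X=ray(P,[[239,168]],0);print(X)
"
```

```text
[[483.2, 60.3, 40.0], [477.1, -61.4, 40.0]] [480.12444176  -0.57371843  40.        ] 121.80878946887111 0.22551511213366426
[[441.06300423  79.51588004  40.        ]
 [438.40315613  94.28120109  40.        ]]
[[431.94096895  91.27228467   0.        ]]
```

```bash
python3 -c "
from h import *
rel([452,1,15],-93)"
```

```text
pos [421.8   4.8 175.2] yaw -92.99 clock 9.7 F [ 0.5 -0.4 -0. ] q7 -0.82
shift [  1.6 -31.6 160. ] turn about tool z 0.0
```

>>> {"fn": "send_rows", "kwargs": {"commands": [[75,2,-30,20,0],[75,2,-31,60,0],[75,2,-31,100,0],[75,2,-31,135,0],[75,2,-31,155,0]]}}

```text
clock: 10.2
eef_pos: [452.0, 0.5, 17.5]
tool_rot: [3.133, -0.003, -1.623]
force: [0.1, 0.1, -0.0]
width: 75.0
```

```bash
python3 -c "
from h import *
rel([452,1,15],-93)
for n in('wrist',):
  im=ctrl.get_image(n);cv2.imwrite('pics/%s15.png'%n,im[:,:,::-1])"
```

```text
pos [452.    0.5  17.5] yaw -93.02 clock 10.2 F [ 0.1  0.1 -0. ] q7 -0.61
shift [-0.5  0.   2.5] turn about tool z -0.0
```

View pics/wrist15.png

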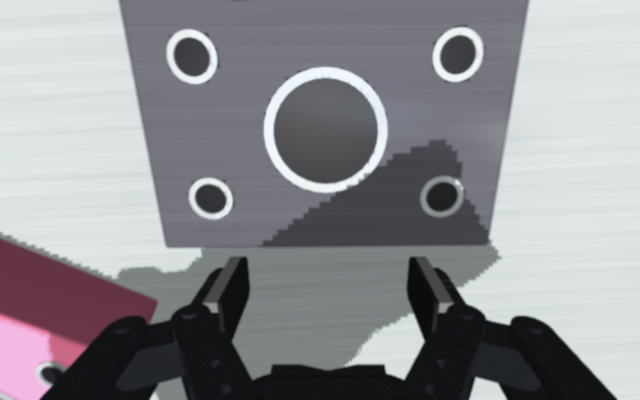

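>>> {"fn": "send_rows", "kwargs": {"commands": [[75,0,-10,0,0],[75,0,-16,0,0],[75,0,-22,0,0],[75,0,-28,0,0],[75,0,-34,0,0]]}}

```text
clock: 10.75
eef_pos: [480.9, -0.3, 16.2]
tool_rot: [3.122, -0.001, -1.623]
force: [-11.3, 0.7, 0.6]
width: 74.9
```

>>> {"fn": "send_rows", "kwargs": {"commands": [[75,0,-6,0,0],[75,0,-12,0,0],[75,0,-18,0,0],[75,0,-24,0,0],[75,0,-30,0,0]]}}

```text
clock: 11.25
eef_pos: [506.4, -1.1, 16.3]
tool_rot: [3.113, -0.0, -1.621]
force: [-11.5, 0.2, 6.9]
width: 74.7
```

```bash
python3 -c "
from h import *
rel([452,1,15],-93)
np.save('P16.npy',ctrl.camera_params('wrist'))
for n in('wrist','scene'):
  im=ctrl.get_image(n);cv2.imwrite('pics/%s16.png'%n,im[:,:,::-1])"
```

```text
pos [506.4  -1.1  16.3] yaw -92.89 clock 11.25 F [-11.5   0.2   6.9] q7 -0.74
shift [ 0.7 54.4  2.9] turn about tool z 0.1
```

View pics/wrist16.png

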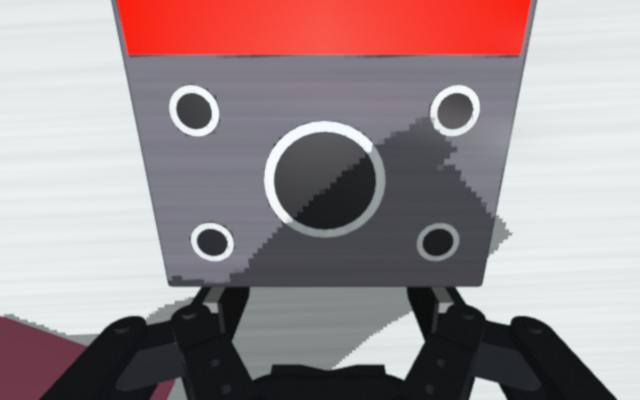

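View pics/scene16.png

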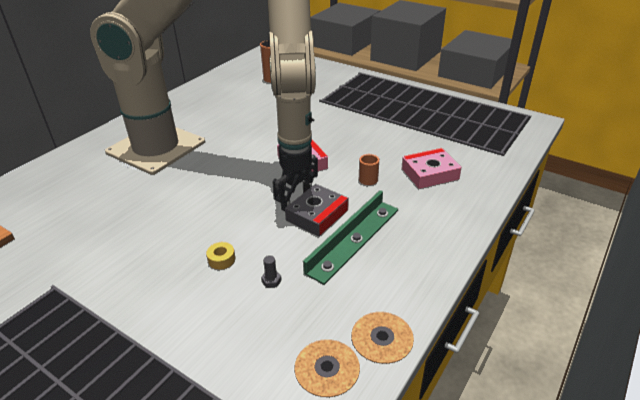

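>>> {"fn": "send_rows", "kwargs": {"commands": [[75,0,-6,0,0],[75,0,-12,0,0],[75,0,-18,0,0],[75,0,-24,0,0],[75,0,-30,0,0]]}}

```text
clock: 11.85
eef_pos: [534.1, -1.9, 16.4]
tool_rot: [3.108, -0.0, -1.619]
force: [-12.6, 1.5, 6.7]
width: 75.3
```

```bash
python3 -c "
from h import *
rel([452,1,15],-93)
np.save('P17.npy',ctrl.camera_params('wrist'))
for n in('wrist','scene'):
  im=ctrl.get_image(n);cv2.imwrite('pics/%s17.png'%n,im[:,:,::-1])
cv2.imwrite('pics/s17c.png',cv2.resize(im[150:300,220:420,::-1],None,fx=4,fy=4))"
```

```text
pos [534.1  -1.9  16.4] yaw -92.78 clock 11.85 F [-12.6   1.5   6.7] q7 -0.8
shift [ 1.1 82.   4.1] turn about tool z 0.2
```

View pics/wrist17.png

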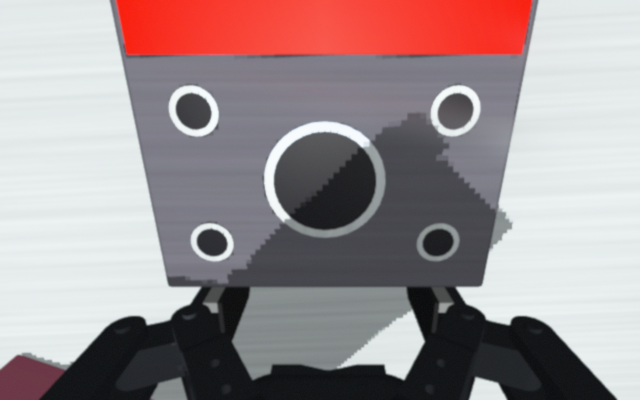

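View pics/s17c.png

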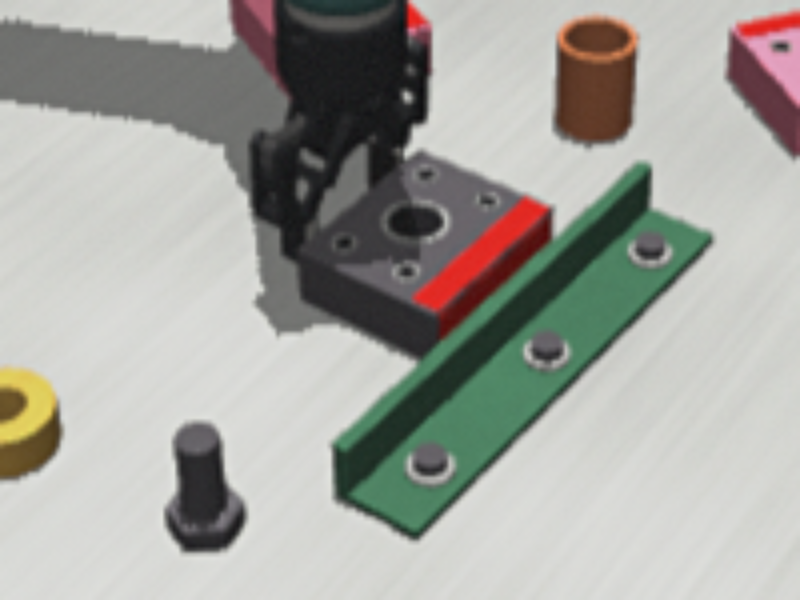

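>>> {"fn": "send_rows", "kwargs": {"commands": [[75,0,-5,0,0],[75,0,-9,0,0],[75,0,-13,0,0],[75,0,-16,0,0],[75,0,-18,0,0]]}}

```text
clock: 12.45
eef_pos: [550.2, -2.2, 16.5]
tool_rot: [3.104, -0.001, -1.617]
force: [-11.7, 1.0, 4.2]
width: 75.3
```

>>> {"fn": "send_rows", "kwargs": {"commands": [[75,0,-3,0,0],[75,0,-5,0,0]]}}

```text
clock: 12.65
eef_pos: [551.0, -2.1, 16.9]
tool_rot: [3.095, -0.002, -1.616]
force: [-12.3, 0.3, 4.0]
width: 75.1
```

>>> {"fn": "send_rows", "kwargs": {"commands": [[75,0,-3,0,0],[75,0,-5,0,0],[75,0,-7,0,0]]}}

```text
clock: 12.95
eef_pos: [550.8, -1.9, 17.2]
tool_rot: [3.08, -0.001, -1.615]
force: [-19.7, 0.6, 11.2]
width: 74.5
```

```bash
python3 -c "
from h import *
rel([452,1,15],-93)
for n in('scene',):
  im=ctrl.get_image(n);cv2.imwrite('pics/%s18.png'%n,im[:,:,::-1])
cv2.imwrite('pics/s18c.png',cv2.resize(im[170:270,270:400,::-1],None,fx=6,fy=6,interpolation=0))"
```

```text
pos [550.8  -1.9  17.2] yaw -92.55 clock 12.95 F [-19.7   0.6  11.2] q7 -0.85
shift [ 1.5 98.5  8.3] turn about tool z 0.4
```

View pics/s18c.png

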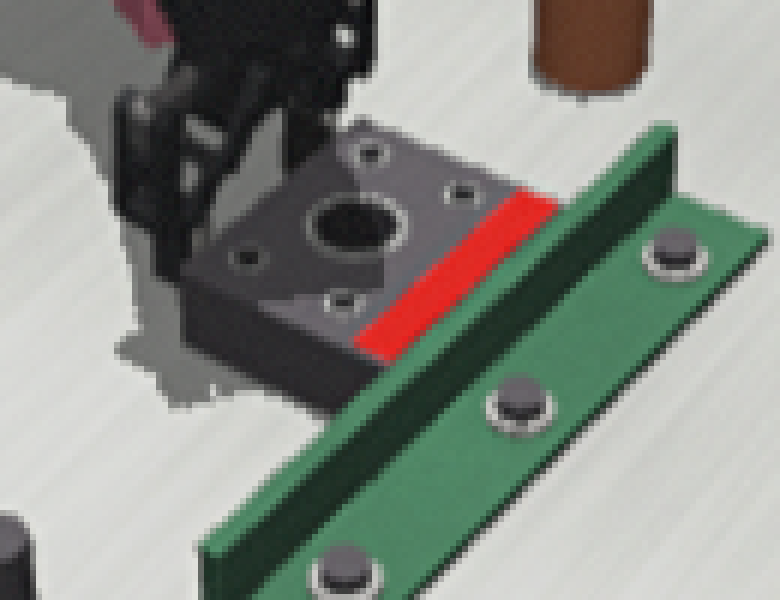

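The picture shows the red strip flush along the fence edge. The force rose to 20 N with no further travel, so the block is seated. Backing off.

>>> {"fn": "send_rows", "kwargs": {"commands": [[75,0,8,0,0],[75,0,25,0,0],[75,0,40,0,0],[75,0,45,-40,0],[75,0,50,-85,0]]}}

```text
clock: 13.5
eef_pos: [505.9, 0.1, 106.7]
tool_rot: [3.079, -0.003, -1.615]
force: [1.2, 0.6, 0.8]
width: 75.2
```

>>> {"fn": "send_rows", "kwargs": {"commands": [[75,0,10,-45,0],[75,0,20,-90,0],[75,0,20,-110,0],[75,0,20,-110,0]]}}

```text
clock: 13.9
eef_pos: [495.6, 0.9, 222.2]
tool_rot: [3.088, -0.003, -1.614]
force: [0.2, 0.1, 0.2]
width: 75.0
```

```bash
python3 -c "
from h import *
rel([450,300,240],-93)
np.save('P19.npy',ctrl.camera_params('wrist'))
for n in('wrist','scene'):
  im=ctrl.get_image(n);cv2.imwrite('pics/%s19.png'%n,im[:,:,::-1])
cv2.imwrite('pics/s19c.png',cv2.resize(im[170:270,270:400,::-1],None,fx=6,fy=6,interpolation=0))"
```

```text
pos [495.6   0.9 222.2] yaw -92.49 clock 13.9 F [0.2 0.1 0.2] q7 -1.05
shift [-296.8   59.5  -15.6] turn about tool z 0.5
```

View pics/wrist19.png

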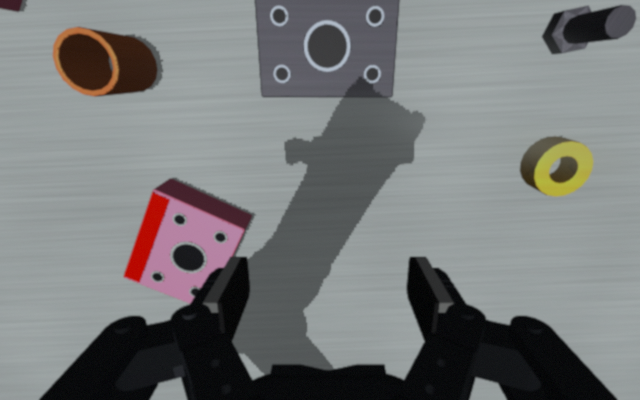

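View pics/s19c.png

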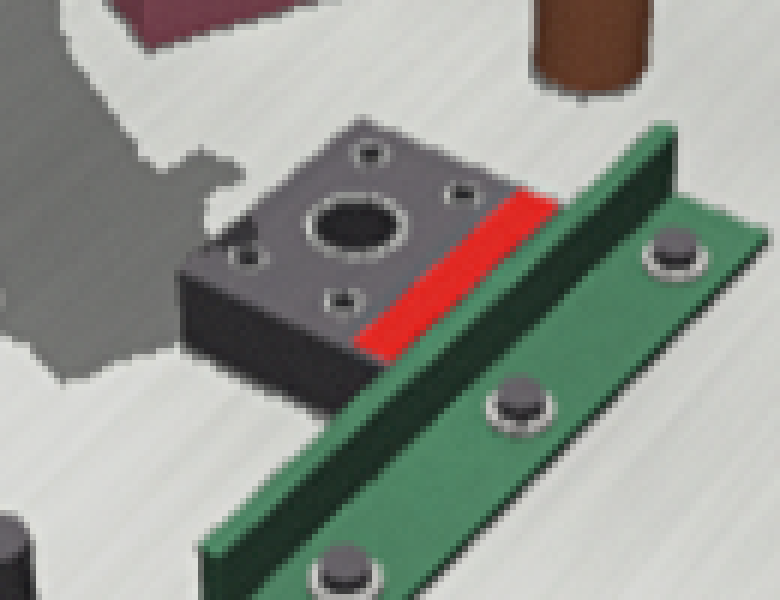

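Backed off with no contact. One more look straight down on the joint to check the gap.

>>> {"fn": "send_rows", "kwargs": {"commands": [[75,0,-35,0,0],[75,0,-70,0,0],[75,0,-100,0,0],[75,0,-110,0,0],[75,0,-110,0,0]]}}

```text
clock: 14.5
eef_pos: [603.1, -3.5, 210.6]
tool_rot: [3.08, -0.004, -1.614]
force: [0.5, -0.2, 0.2]
width: 75.0
```

```bash
python3 -c "
from h import *
rel([450,300,240],-93)
np.save('P20.npy',ctrl.camera_params('wrist'))
im=ctrl.get_image('wrist');cv2.imwrite('pics/wrist20.png',im[:,:,::-1])
cv2.imwrite('pics/c20.png',cv2.resize(im[130:270,220:420,::-1],None,fx=4,fy=4,interpolation=0))"
```

```text
pos [603.1  -3.5 210.6] yaw -92.47 clock 14.5 F [ 0.5 -0.2  0.2] q7 -1.09
shift [-296.5  167.6  -20.3] turn about tool z 0.5
```

View pics/wrist20.png

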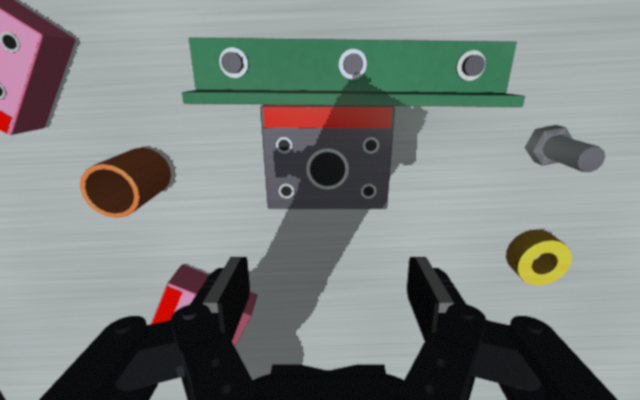

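View pics/c20.png

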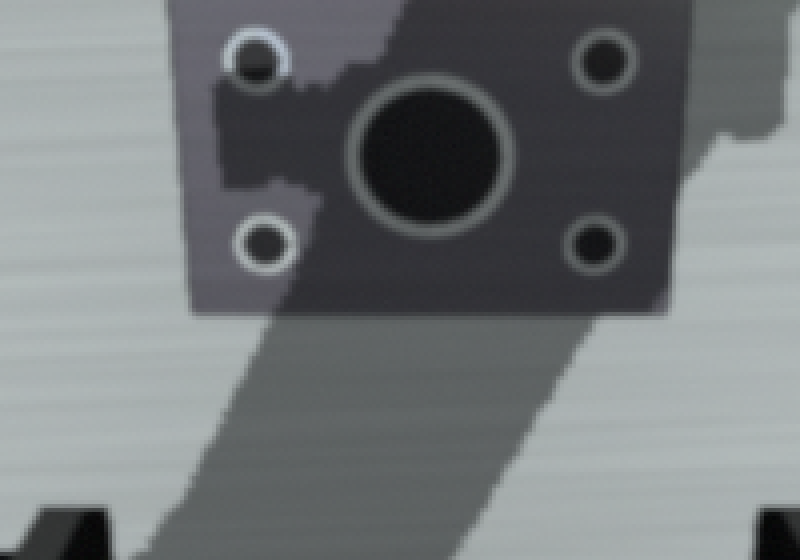

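```bash
python3 -c "
import cv2
im=cv2.imread('pics/wrist20.png')
cv2.imwrite('pics/c21.png',cv2.resize(im[80:140,240:420],None,fx=4.4,fy=8,interpolation=0))"
```

```text
(no output)
```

View pics/c21.png

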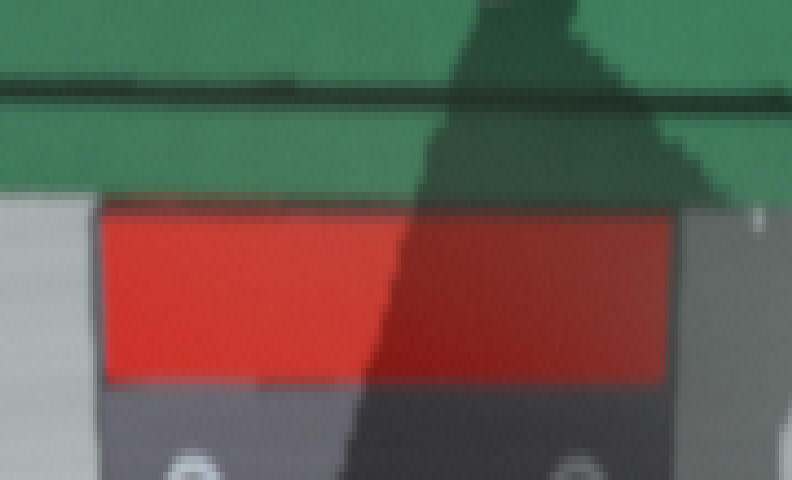

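The red strip's edge meets the fence along its whole width, with a dark seam of about 1 px (around 1 mm) and parallel. I'll check the bystanders, then hand in.

```bash
python3 -c "
from h import *
a=cv2.imread('pics/scene0.png').astype(int);b=cv2.imread('pics/scene19.png').astype(int)
for n,(x0,y0,x1,y1) in dict(tube=(355,150,385,190),bolt=(258,252,284,290),collar=(203,238,240,273)).items(): print(n,np.abs(a-b)[y0:y1,x0:x1].max(2).mean().round(2))
print(ctrl.read_state()['force']);print(ctrl.finish_job())"
```

```text
tube 5.35
bolt 5.25
collar 6.11
[-0.49220555  0.48562643  0.43891874]
the job is handed in; nothing more can be done
None
```

The block now sits with its red face flush against the fence and the arm backed clear. I handed the job in at about 14.5 s; no verdict came back.

- **Turn:** I pushed corner A with the closed fingertips, which took the block from about 45° to 23° off the fence. I then pushed corner B from the fence side down to about 0.4°, with the red face about 83 mm clear of the fence.
- **Final push:** With the gripper opened to 75 mm, both fingers pushed straight on the back side. The block stopped at the fence at about 20 N, and I backed off.

**Last checks:**
- The seam between the red strip and the fence is about 1 px (about 1 mm), parallel along its whole width.
- The block lies within the fence's length; I put it about 22 mm off the middle before the final push.
- The tube, bolt and collar look unchanged between the first and last scene pictures, with only low-level picture differences.
- Force on the tool at hand-in was under 1 N, so the arm was touching nothing.

**Disagreements:**
- At the start the three cameras differed by up to about 11 mm in the block's y position, so I averaged them and relied on touch.
- The first pushes at B slid the block back more than they turned it, so I moved the contact closer to the corner and pushed at a slant.
- At the end of the turn, the red face's foot edge read 0.4° off square and its top edge 3.3°. I trusted the longer foot edge, and the back side later read 0.2°.
- The tool picked up a tilt of about 3.5° during the pushes, with no visible effect.

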